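# Measure the backlash of a feed screw on its dial

## Task

Measure the free play in the feed screw of the upright slide. Turn the crank on top clockwise (seen from above) until the slack is just taken up and, with the crank left there, turn the dial ring so that its zero line meets the index mark; then turn the crank back anticlockwise through the free play until it just meets resistance again, and leave it there so that the dial shows the play. Feel for the resistance: never force the crank on past the end of its play, which would drive the slide's work table, and leave the other things on the bench where they are.

Things in the scene. Friction and masses are not known exactly. Their poses are not given: they have to be found in the camera images.
- feed_slide: vertical feed slide of grey cast iron, bolted to the bench: foot plate 160 (x) x 140 (y) x 16 mm, column, T-slotted work table on its front (-x) side, and on top a bracket 90 mm wide with its upper face 206 mm above the bench. Origin on the bench under the vertical screw axis, z up. On the screw axis above the bracket: a 42 mm wide boss, the dial ring, the crank; nothing above them
- screw_axis (a point): point on the vertical screw axis, at the height of the dial's upper face (240 mm above the bench)
- crank: flat steel crank arm, 16 mm wide, from 244 to 254 mm above the bench, running from a 26 mm hub on the screw axis (nut top at 265 mm) along its own +x to the knob, 60 mm out; at the start it points roughly away from the slide's front. Origin under the screw axis at bench height; turns about the vertical. The free play is unknown, 25 to 58 degrees of crank, and it starts somewhere inside it
- crank_knob (a point): middle of the crank's black upright knob, 20 mm diameter, 26 mm tall (254 to 280 mm above the bench), 60 mm from the screw axis, fixed to the arm. In the play the crank drags with about 2 N at the knob and stays where left; at each end of the play the screw's flank stops it firmly, and yields only at about 18 N at the knob, which would begin to drive the work table (5 mm a turn)
- dial: plain aluminium dial ring, 56 mm diameter, from 218 to 239 mm above the bench, between bracket and crank arm; grip it across from above, a finger on each side of the arm. It rides with the crank, held by friction, and slips round on it either way at about 0.06 N m without moving the crank; no stops. Origin under the screw axis at bench height, its -x points to its zero line
- dial_zero (a point): outer end of the zero line on the dial's upper face, 27.5 mm from the screw axis: the one long, broad dark line among 50 fine divisions (7.2 degrees each). When the slack is first taken up clockwise it stands 20 to 60 degrees anticlockwise of the index mark
- index_mark (a point): inner end of the dark index line on the small steel block (12 x 9 mm, flush with the dial's upper face) at the front (-x) of the dial, 31.5 mm from the screw axis; the dial reads zero when the zero line and this point lie in the same direction from the screw axis
- wrench: loose 170 mm steel spanner lying beside the slide; origin under its middle
- screwdriver: loose 190 mm screwdriver lying near the slide; origin under its middle
- bearing: loose ball bearing, 62 mm diameter, 16 mm tall, lying flat; origin under its centre
- spare_gear: loose spur gear, 73 mm diameter, 22 mm tall, lying flat; origin under its centre
- oil_bottle: loose white plastic bottle, 54 mm diameter, 140 mm tall; origin under its centre
- v_block: loose steel V-block, 60 x 50 x 48 mm; origin under its centre
- mug: loose white mug, 80 mm diameter, 90 mm tall; origin under its centre

How it is judged:
By the outcome, as a careful person would: the job done as asked, in the order asked, and still so for the second after the job is handed in, with the robot touching nothing.
It also fails if it takes over 72 s, if anything falls off the work surface, if the arm or the gripper's body presses on something with over 40 N, if the wrist force passes 120 N, or if a joint passes its speed limit or range.

## Robot

A 6-joint arm with a two-finger parallel gripper is mounted at the origin on the work surface. World frame = base frame: x ahead of the robot, y to its left, z up, the work surface at z = 0. Lengths are in m, angles in rad, forces in N, time in s.
With the tool pointing down it reaches from about 0.4 to 0.825 m from the base axis. Payload 7 kg.
Tool frame: the origin (TCP) lies between the finger pads; the fingertips stand 8 mm ahead of it and the grasp point (between the pads) lies 11 mm behind it (manip.finger_overhang is the distance from the TCP to the fingertips, in m); z points along the fingers, y is the line along which they close (so a half turn about z gives the same grasp; the last joint's range is limited). The gripper opens to 88 mm and grips with 3 to 60 N. Pads are 19 mm wide; open, the fingers measure 130 mm over their backs; the gripper's body (78 mm by 193 mm) begins 47 mm behind the grasp point.
Start: joints at [-1.014, 0.359, 0.012, 0, -1.224, -0.288], TCP at [0.179, -0.651, 0.235] pointing down, gripper open.
Joint ranges: [-3.07, 3.07], [-1.43, 2.12], [-1.02, 1.25], [-3.03, 1.67], [-3.05, -0], [-3.03, 3.03]. Speed limits (rad/s): [2.39, 2.39, 3.01, 3.14, 3.14, 3.14].

## Interface

Orientations are given as a rotation vector (axis times angle).
In Python, from rig import telemetry, optics, order, manip gives the robot as it stands. The module is installed in compiled form; this text tells all that it offers.
- The arm moves only by the tool servo_tool, never from a script. Its argument "plan" is a list of rows, each a list of 5 numbers: the gripper command: -1 is fully open, 1 is shut, values between are in proportion, then the shift along the world's x, y, z in cm, then the turn about the world's z in rad. In form: [[fingers, tx, ty, tz, roll], ...]. A call has 1 to 10 rows; each row shifts and turns the commanded pose from where the row before left it; what a row does not reach is not made up. A row lasts 1/10 s, in which the tool goes at most 50 mm and 8.59 degrees, less where a joint would pass 70% of its speed; a pose out of reach is approached as far as the arm can. A call is refused whole if a number of a shift passes 5 or a number of a turn 0.15, either way. A call with a gripper value outside its range is refused whole. The fingers move at their own pace and stop on an object; the grip force is fixed at half the most. Time passes only in rows, so rows that do not move let the fingers close. It gives the time, the measured TCP pose, the force, the opening and the grip force at its end, in the units of the state.
- telemetry.get_state(): the state, without advancing time (a new reading comes with each control period).
- optics.read_camera(name): name is "scene" or "top" or "wrist"; returns a dict with "pixels" (480x640x3 uint8, blue, green, red), "z_map" (480x640 float32, m along the optical axis (not along the pixel's ray), 0 where there is no reading), "fx", "fy", "cx", "cy" (pixels), "distortion" ([k1, k2, p1, p2, k3] as OpenCV has them; the pictures are not rectified), "R" (3x3) and "t" (3): a world point X has camera coordinates R X + t. Camera axes: x right, y down, z forward; pixel columns grow to the right and rows downward; lengths in m; the calibration is good to about 2 mm. A picture is of the moment at which its call begins.
- order.close_job(): hands the job in; it is judged then, once.
Trained networks look in a picture, given as the dict that the camera call returned (one of the last four; its "shot" number tells which), for a name from the list of things; names that differ only in an ending like _2 or _b are one class to them, and where a whole thing is asked for, a point or a joint stands for the part that bears it (a point fixed in the world has none). Each returns a list of dicts, best first, with "confidence" (0 to 1); they miss things now and then, are a little off and sometimes report something else, mostly with a low value. They report only what shows in the picture. A call takes as long as a camera call.
- optics.look_for(picture, thing): "point" ([x, y, z] in m, in the coordinates of the camera as it stood for that picture, good to about 4 mm: the middle of the surface that is visible of it).
- optics.landmark_of(picture, thing): "point" ([x, y, z] in m, in the coordinates of the camera as it stood for that picture, good to about 4 mm: a listed point, or the origin of a listed thing).
The state is a dict: "time_s": time; "joint_positions": joint angles; "joint_vel": joint speeds; "tau": joint torques, N m; "eef_pos": TCP position; "tcp_rot": TCP orientation; "ft_force": force on the tool from outside, world axes, zero at the start; "ft_torque": the same for the moment, N m; "finger_gap": finger opening in m; "grasp_force": force on a finger pad.
Only numpy, scipy, OpenCV 4.12 (cv2) and the standard library are available. Lean on these libraries where they do the work, as an engineer would, in place of code of your own. Each camera call takes 0.05 s, during which the arm holds its last target. There are 200 camera calls.

## Working session

There is one attempt and no reset: what is moved stays moved. The work goes in short steps, Python scripts to look and compute and a tool call to move; the robot and the scene stay as the last step left them, time stands still between calls to the robot, and variables do not carry over. Pictures are saved under pics/ and viewed, at most 10 in all, crops included, and the job is handed in when it is done.

Besides the shell and the picture viewer there is one more tool, called after "Emit:" by a JSON object that holds its "fn" and its "kwargs", one argument or row to a line. servo_tool: Moves the arm, as the interface text tells. Its arguments: {"type":"object","properties":{"plan":{"type":"array","items":{"type":"array","items":{"type":"number"}}}},"required":["plan"]}

```bash
mkdir -p pics
cat > h.py <<'E'
import numpy as np, cv2
from rig import telemetry, optics, order, manip
def world(p,X): return p["R"].T@(np.array(X)-p["t"])
def find(p,n,f=None):
    r=(f or optics.landmark_of)(p,n)
    return [(np.round(world(p,d["point"]),4).tolist(),round(d["confidence"],2)) for d in r[:2]]
def proj(p,X):
    rv=cv2.Rodrigues(p["R"])[0]; K=np.array([[p["fx"],0,p["cx"]],[0,p["fy"],p["cy"]],[0,0,1]])
    return cv2.projectPoints(np.array(X,float).reshape(-1,3),rv,p["t"],K,np.array(p["distortion"]))[0].reshape(-1,2)
def st():
    s=telemetry.get_state()
    for k in ("time_s","joint_positions","eef_pos","tcp_rot","ft_force","ft_torque","finger_gap","grasp_force"): print(k,np.round(s[k],4))
E
python3 - <<'E'
from h import *
st()
for c in ("top","scene"):
    p=optics.read_camera(c); cv2.imwrite(f"pics/{c}0.png",p["pixels"])
    for n in ("feed_slide","screw_axis","crank_knob","dial_zero","index_mark","oil_bottle","mug"): print(c,n,find(p,n))
E
```

```text
time_s 0.0
joint_positions [-1.0139e+00  3.5940e-01  1.1100e-02 -4.0000e-04 -1.2242e+00 -2.8810e-01]
eef_pos [ 0.1791 -0.6503  0.2336]
tcp_rot [ 4.2070e-01 -3.1129e+00 -2.7000e-03]
ft_force [ 0.6209  1.2796 -0.969 ]
ft_torque [-0.0216 -0.0206  0.0075]
finger_gap 0.0878
grasp_force 0.0
top feed_slide [([0.5655, 0.1054, -0.0028], 0.88)]
top screw_axis [([0.5647, 0.1034, 0.2408], 0.95)]
top crank_knob [([0.6254, 0.1058, 0.268], 0.7)]
top dial_zero [([0.5368, 0.0851, 0.2408], 0.93)]
top index_mark [([0.5274, 0.1048, 0.2402], 0.93)]
top oil_bottle [([0.5966, 0.2792, 0.0001], 0.87)]
top mug [([0.3736, -0.3608, 0.0009], 0.95)]
scene feed_slide [([0.5618, 0.1025, -0.0005], 0.63)]
scene screw_axis [([0.5337, 0.1051, 0.2461], 0.56)]
scene crank_knob [([0.6278, 0.1054, 0.2678], 0.84)]
scene dial_zero [([0.5412, 0.0834, 0.2417], 0.59)]
scene index_mark [([0.5342, 0.1026, 0.2419], 0.59)]
scene oil_bottle [([0.5988, 0.2803, 0.0036], 0.6), ([0.6264, 0.1067, 0.2641], 0.33)]
scene mug [([0.3751, -0.3598, -0.0043], 0.65)]
```

View pics/top0.png

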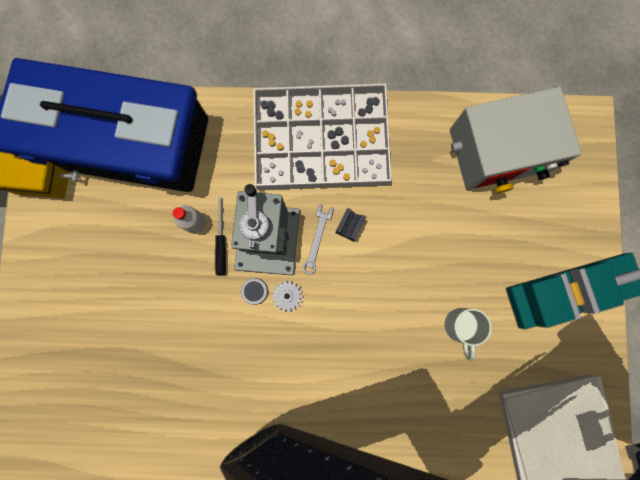

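View pics/scene0.png

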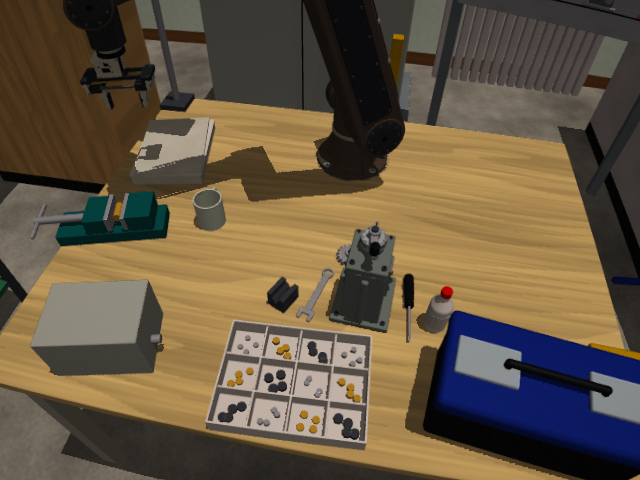

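The top view shows the slide at about (253,223), with the knob at (250,190) pointing away from the robot. The bottle is at (187,218) and the spanner at (318,240). The scene view agrees, and the way to the crank is clear. I'll lift and travel there.

Emit:
{"fn": "servo_tool", "kwargs": {
  "plan": [
    [-1,0,0,4.5,0],
    [-1,0,0,4.5,0],
    [-1,0.5,1,4.5,0],
    [-1,2.2,3.8,1,0],
    [-1,2.2,3.8,0,0],
    [-1,2.2,3.8,0,0],
    [-1,2.2,3.8,0,0],
    [-1,2.2,3.8,0,0],
    [-1,2.2,3.8,0,0],
    [-1,2.2,3.8,0,0]
  ]
}}

```text
time_s: 1.8
eef_pos: [0.3386, -0.3731, 0.3799]
tcp_rot: [-0.421, 3.113, -0.001]
ft_force: [1.4, -0.3, -0.3]
finger_gap: 0.088
grasp_force: 0.0
```

Emit:
{"fn": "servo_tool", "kwargs": {
  "plan": [
    [-1,2.2,3.8,0,-0.05],
    [-1,2.2,3.8,0,-0.05],
    [-1,2.2,3.8,0,-0.05],
    [-1,2.2,3.8,0,-0.05],
    [-1,2.2,3.8,0,0],
    [-1,2.2,3.8,0,0],
    [-1,2.2,3.8,0,0],
    [-1,2.2,3.8,0,0],
    [-1,2.2,3.8,0,0],
    [0,0,0,0,0]
  ]
}}

```text
time_s: 2.8
eef_pos: [0.538, -0.029, 0.3784]
tcp_rot: [0.113, -3.138, -0.0]
ft_force: [-0.1, -0.9, -1.0]
finger_gap: 0.0836
grasp_force: 0.0
```

Run:
```python
from h import *
st()
p=optics.read_camera("wrist"); cv2.imwrite("pics/w1.png",p["pixels"]); print("cam",-p["R"].T@p["t"])
for n in ("screw_axis","crank_knob","dial_zero","index_mark"): print(n,find(p,n))
```

```text
time_s 2.8
joint_positions [ 3.0970e-01  7.1800e-02 -3.6800e-02 -6.0000e-04 -1.4632e+00 -1.8082e+00]
eef_pos [ 0.538  -0.029   0.3784]
tcp_rot [ 1.1340e-01 -3.1384e+00 -5.0000e-04]
ft_force [-0.0881 -0.9221 -0.9515]
ft_torque [-0.0249  0.0956 -0.0495]
finger_gap 0.0836
grasp_force 0.0
cam [ 0.45688705 -0.03505381  0.52831474]
screw_axis [([0.5669, 0.1054, 0.242], 0.89)]
crank_knob []
dial_zero [([0.5425, 0.0857, 0.241], 0.74)]
index_mark [([0.5317, 0.1055, 0.2421], 0.66), ([0.3744, -0.3589, -0.001], 0.65)]
```

View pics/w1.png

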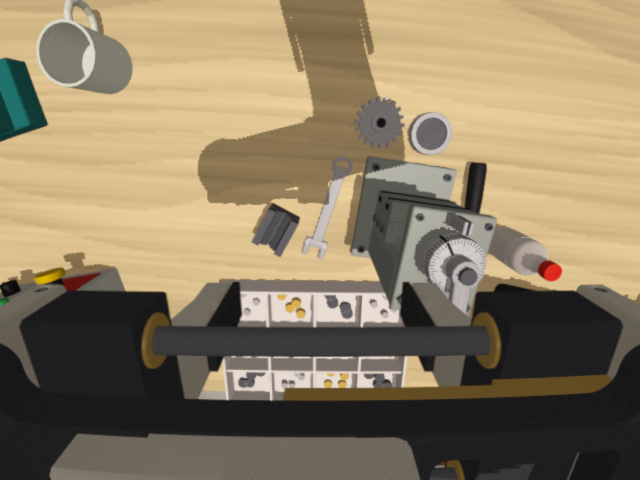

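The wrist view shows the dial at (455,265), with the zero line at about (445,240), the index block at (462,222) and the knob at (465,275), partly under the gripper. I'll go over the knob with the fingers half open and come down astride it.

Emit:
{"fn": "servo_tool", "kwargs": {
  "plan": [
    [0,2.2,3.4,0,0],
    [0,2.2,3.4,0,0],
    [0,2.2,3.4,0,0],
    [0,2.2,3.4,0,-0.03],
    [0,0,0,0,0],
    [0,0,0,0,0]
  ]
}}

```text
time_s: 3.65
eef_pos: [0.6243, 0.1028, 0.3791]
tcp_rot: [0.061, -3.14, 0.001]
ft_force: [-0.5, -0.5, -0.6]
finger_gap: 0.0439
grasp_force: 0.0
```

Run:
```python
from h import *
st()
p=optics.read_camera("wrist"); cv2.imwrite("pics/w2.png",p["pixels"]); print("cam",-p["R"].T@p["t"])
for n in ("screw_axis","crank_knob","dial_zero","index_mark"): print(n,find(p,n))
```

```text
time_s 3.65
joint_positions [ 0.4712  0.2366  0.162   0.     -1.4972 -2.0034]
eef_pos [0.6243 0.1028 0.3791]
tcp_rot [ 6.0700e-02 -3.1401e+00  8.0000e-04]
ft_force [-0.4926 -0.4611 -0.5517]
ft_torque [-0.0912  0.0189 -0.0196]
finger_gap 0.0439
grasp_force 0.0
cam [0.54297703 0.09964829 0.52892489]
screw_axis []
crank_knob [([0.6265, 0.1076, 0.2679], 0.68)]
dial_zero [([0.5399, 0.0867, 0.2433], 0.71)]
index_mark [([0.5339, 0.104, 0.2388], 0.66)]
```

View pics/w2.png

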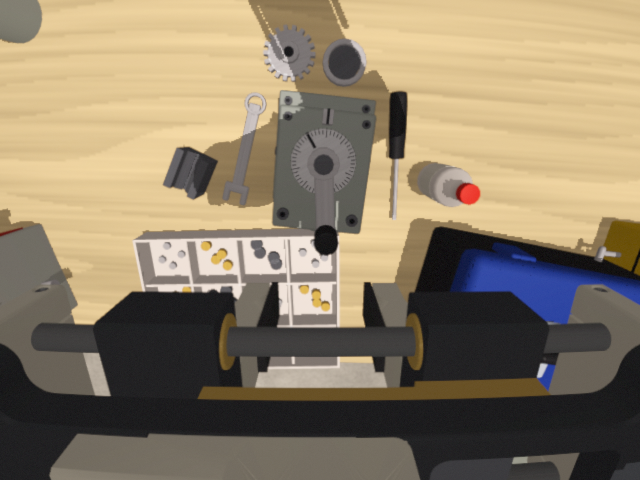

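The wrist view shows the dial centred at (323,162). The zero line points up-left to (308,137), the index line is at (328,115) and the knob at (326,240). I'll come down around the knob and measure the dial from this same picture.

Emit:
{"fn": "servo_tool", "kwargs": {
  "plan": [
    [0,0.2,0.3,-3,0],
    [0,0,0,-3,0],
    [0,0,0,-3,0],
    [0.2,0,0,-2.1,0],
    [0.3,0,0,0,0],
    [0.3,0,0,0,0]
  ]
}}

```text
time_s: 4.5
eef_pos: [0.6264, 0.1057, 0.2697]
tcp_rot: [-0.06, 3.14, -0.0]
ft_force: [0.2, 0.5, -0.3]
finger_gap: 0.0316
grasp_force: 0.0
```

```bash
cat >> h.py <<'E'
def rect(p,c=(0.566,0.1045),z=0.239,half=0.05,n=600):
    # top-down rectified patch: columns = -y, rows = -x  (up = +x, left=+y)
    g=np.linspace(-half,half,n); u,v=np.meshgrid(g,g)
    X=np.stack([c[0]-v,c[1]-u,np.full_like(u,z)],-1)
    m=proj(p,X).reshape(n,n,2).astype(np.float32)
    return cv2.remap(p["pixels"],m[...,0],m[...,1],cv2.INTER_CUBIC)
E
python3 - <<'E'
from h import *
st()
p=optics.read_camera("wrist")
im=rect(p); cv2.imwrite("pics/r3.png",im); print("cam",-p["R"].T@p["t"])
E
```

```text
time_s 4.5
joint_positions [ 4.7420e-01  2.7410e-01 -2.9000e-02  6.0000e-04 -1.2671e+00 -2.0067e+00]
eef_pos [0.6264 0.1057 0.2697]
tcp_rot [-6.0400e-02  3.1401e+00 -4.0000e-04]
ft_force [ 0.2485  0.4896 -0.2822]
ft_torque [ 0.0302 -0.1479  0.0284]
finger_gap 0.0316
grasp_force 0.0
cam [0.54483364 0.10245913 0.41938173]
```

View pics/r3.png

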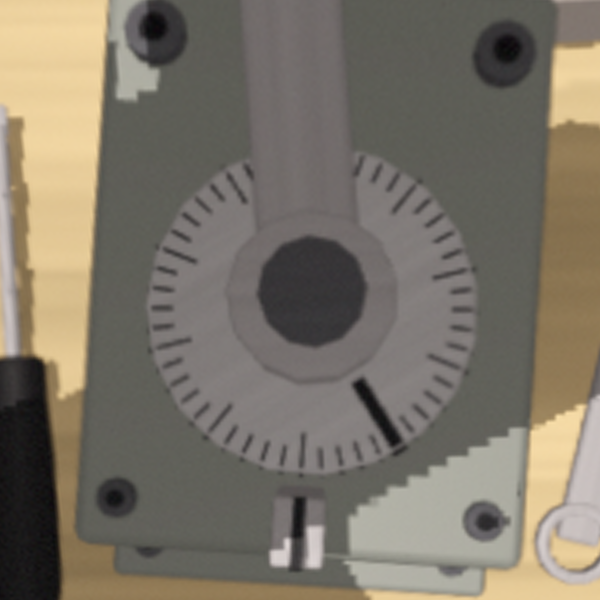

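The rectified view shows the dial centre at (312,311), the zero line's outer end at (397,447) and the index line's inner end at (300,497). The zero is about 36° anticlockwise of the index, so 16° of clockwise slack is left at most. Now I'll feel for it by pushing clockwise (−y) in small steps.

Emit:
{"fn": "servo_tool", "kwargs": {
  "plan": [
    [0.3,0,-0.15,0,0],
    [0.3,0,-0.15,0,0],
    [0.3,0,-0.15,0,0],
    [0.3,0,-0.1,0,0],
    [0.3,0,-0.1,0,0],
    [0.3,0,0,0,0]
  ]
}}

```text
time_s: 5.15
eef_pos: [0.6266, 0.0999, 0.2689]
tcp_rot: [-0.061, 3.14, 0.001]
ft_force: [1.1, 2.0, 1.5]
finger_gap: 0.0307
grasp_force: 0.9
```

Emit:
{"fn": "servo_tool", "kwargs": {
  "plan": [
    [0.3,0,-0.1,0,-0.017],
    [0.3,0,-0.1,0,-0.017],
    [0.3,0,0,0,0]
  ]
}}

```text
time_s: 5.45
eef_pos: [0.6263, 0.0977, 0.2686]
tcp_rot: [-0.006, 3.141, 0.0]
ft_force: [1.4, 1.7, 1.5]
finger_gap: 0.0305
grasp_force: 0.8
```

Emit:
{"fn": "servo_tool", "kwargs": {
  "plan": [
    [0.3,0,-0.1,0,-0.017],
    [0.3,0,-0.1,0,-0.017],
    [0.3,0,0,0,0]
  ]
}}

```text
time_s: 5.75
eef_pos: [0.6262, 0.0955, 0.2685]
tcp_rot: [-0.048, -3.141, 0.0]
ft_force: [0.9, 0.3, 0.7]
finger_gap: 0.0307
grasp_force: 0.7
```

Emit:
{"fn": "servo_tool", "kwargs": {
  "plan": [
    [0.3,0,-0.1,0,-0.017],
    [0.3,-0.02,-0.1,0,-0.017],
    [0.3,0,0,0,0]
  ]
}}

```text
time_s: 6.05
eef_pos: [0.6259, 0.0936, 0.2684]
tcp_rot: [-0.101, -3.14, 0.0]
ft_force: [-0.6, 0.8, 0.3]
finger_gap: 0.0305
grasp_force: 0.6
```

Emit:
{"fn": "servo_tool", "kwargs": {
  "plan": [
    [0.3,-0.02,-0.1,0,-0.017],
    [0.3,-0.02,-0.1,0,-0.017],
    [0.3,0,0,0,0]
  ]
}}

```text
time_s: 6.35
eef_pos: [0.6255, 0.0921, 0.2685]
tcp_rot: [-0.154, -3.138, -0.001]
ft_force: [-0.5, 4.4, 0.2]
finger_gap: 0.0307
grasp_force: 2.1
```

Emit:
{"fn": "servo_tool", "kwargs": {
  "plan": [
    [0.3,0,-0.05,0,0],
    [0.3,0,0,0,0]
  ]
}}

```text
time_s: 6.55
eef_pos: [0.6256, 0.092, 0.2685]
tcp_rot: [0.152, 3.138, 0.002]
ft_force: [-1.7, 6.2, 0.8]
finger_gap: 0.0306
grasp_force: 2.7
```

Clockwise slack is taken up: the force rose to 6 N and the tool stopped moving. I'll back off, lift and measure the dial.

Emit:
{"fn": "servo_tool", "kwargs": {
  "plan": [
    [0.3,0,0.25,0,0],
    [0.3,0,0.28,0,0],
    [0,0,0,1,0],
    [-1,0,0,3.5,0.07],
    [-1,0,0,0,0.07],
    [-1,0,0,0,0.07],
    [-1,0,0,0,0]
  ]
}}

```text
time_s: 7.25
eef_pos: [0.6258, 0.0963, 0.3145]
tcp_rot: [-0.178, 3.136, -0.0]
ft_force: [0.6, 0.6, 0.1]
finger_gap: 0.0649
grasp_force: 0.0
```

```bash
cat >> h.py <<'E'
def angles(p,c0=(0.5641,0.1025),z=0.239):
    im=cv2.cvtColor(rect(p,c0),cv2.COLOR_BGR2GRAY).astype(np.float32)
    def pol(cx,cy,rs,a):  # a: degrees from -x (down), + = anticlockwise (towards right)
        r,t=np.meshgrid(rs*6,np.radians(a)); 
        return cv2.remap(im,(cx+r*np.sin(t)).astype(np.float32),(cy+r*np.cos(t)).astype(np.float32),cv2.INTER_LINEAR)
    # dial rim centre: radial edge (bright->dark) circle fit
    cx=cy=299.5; rs=np.arange(24,32,0.1); a=np.r_[-165:-15:1,15:165:1]
    for _ in range(4):
        m=cv2.GaussianBlur(pol(cx,cy,rs,a),(9,9),0); k=rs[np.argmin(np.gradient(m,axis=1),axis=1)]*6
        t=np.radians(a); ok=np.ones(len(a),bool)
        for _ in range(6):
            A=np.c_[np.sin(t),np.cos(t),np.ones(len(t))][ok]; s=np.linalg.lstsq(A,k[ok],rcond=None)[0]
            ok=abs(k-np.c_[np.sin(t),np.cos(t),np.ones(len(t))]@s)<4
        cx+=s[0]; cy+=s[1]
    a=np.arange(-80,80,0.1)
    def dark(rs,lim):
        q=pol(cx,cy,rs,a).mean(1); w=np.abs(a-lim[0])<lim[1]; i=np.argmin(np.where(w,cv2.GaussianBlur(q[:,None],(1,21),0)[:,0],999))
        j=slice(max(i-40,0),i+41); b=np.clip(np.percentile(q[j],70)-q[j],0,None); return (a[j]*b).sum()/b.sum()
    zero=dark(np.arange(17,21,.2),(0,80)); idx=dark(np.arange(32.5,36,.2),(-4,8))
    C=(c0[0]-(cy-299.5)/6000,c0[1]-(cx-299.5)/6000)
    print("centre",np.round(C,4),"r",s[2]/6,"inl",ok.sum(),"zero %.2f idx %.2f diff %.2f"%(zero,idx,zero-idx))
    return C,zero,idx
E
python3 - <<'E'
from h import *
st()
p=optics.read_camera("wrist"); C,z,i=angles(p); cv2.imwrite("pics/r4.png",rect(p,C))
print(find(p,"crank_knob"),find(p,"dial_zero"),find(p,"screw_axis"))
E
```

```text
time_s 7.25
joint_positions [ 4.6070e-01  2.5150e-01  4.0700e-02  4.0000e-04 -1.3593e+00 -1.9179e+00]
eef_pos [0.6258 0.0963 0.3145]
tcp_rot [-1.7830e-01  3.1357e+00 -2.0000e-04]
ft_force [0.5845 0.5768 0.069 ]
ft_torque [-0.0207  0.0119 -0.0037]
finger_gap 0.0649
grasp_force 0.0
centre [0.5644 0.1024] r 27.448326037375114 inl 298 zero 23.60 idx -3.77 diff 27.37
[([0.6234, 0.0999, 0.2674], 0.92), ([0.4299, 0.0525, -0.0004], 0.56)] [([0.5415, 0.0928, 0.2403], 0.76)] [([0.5697, 0.1043, 0.2435], 0.89)]
```

View pics/r4.png

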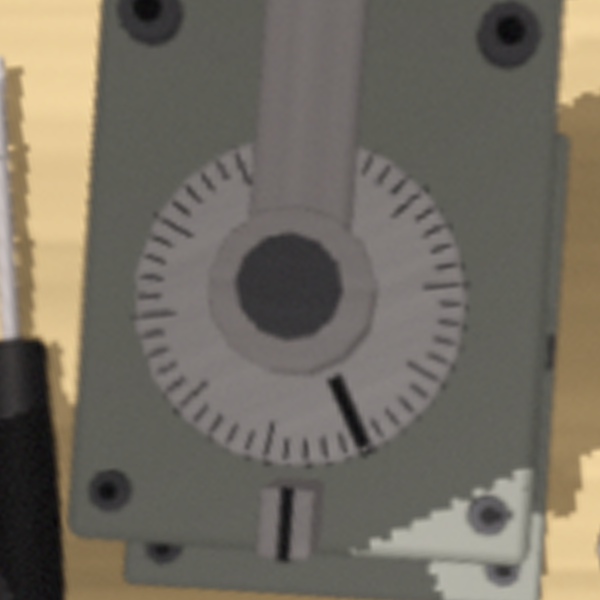

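The rectified view shows the zero line at (350,410) and the index at (286,490). The zero is 27.4° anticlockwise of the index. Next I'll go over the dial and down, with a finger on each side of the arm.

Emit:
{"fn": "servo_tool", "kwargs": {
  "plan": [
    [-1,-3.1,0.35,0,0],
    [-1,-3.0,0.3,0,0],
    [-1,0,0,0,0],
    [-1,0,0,0,0],
    [-1,0,0,-3,0],
    [-1,0,0,-3,0],
    [-1,0,0,-1,0],
    [-1,0,0,-1,0],
    [-1,0,0,0,0]
  ]
}}

```text
time_s: 8.35
eef_pos: [0.5648, 0.1029, 0.2328]
tcp_rot: [0.176, -3.135, 0.001]
ft_force: [-0.5, -1.0, 0.1]
finger_gap: 0.088
grasp_force: 0.0
```

Emit:
{"fn": "servo_tool", "kwargs": {
  "plan": [
    [0.1,0,0,0,0],
    [0.2,0,0,0,0],
    [0.3,0,0,0,0],
    [0.4,0,0,0,0],
    [1,0,0,0,0],
    [1,0,0,0,0]
  ]
}}

```text
time_s: 8.95
eef_pos: [0.5648, 0.1027, 0.234]
tcp_rot: [-0.177, 3.136, -0.001]
ft_force: [-0.5, -2.7, 1.0]
finger_gap: 0.055
grasp_force: 30.0
```

Emit:
{"fn": "servo_tool", "kwargs": {
  "plan": [
    [1,0,0,0,-0.06],
    [1,0,0,0,-0.06],
    [1,0,0,0,-0.06],
    [1,0,0,0,-0.06],
    [1,0,0,0,-0.06],
    [1,0,0,0,-0.06],
    [1,0,0,0,-0.06],
    [1,0,0,0,-0.058],
    [1,0,0,0,0],
    [1,0,0,0,0]
  ]
}}

```text
time_s: 9.95
eef_pos: [0.5648, 0.1025, 0.234]
tcp_rot: [0.568, 3.089, -0.001]
ft_force: [0.4, -4.5, 3.9]
finger_gap: 0.0552
grasp_force: 30.0
```

Run:
```python
from h import *
st()
p=optics.read_camera("wrist"); 
try: angles(p)
except Exception as e: print(e)
cv2.imwrite("pics/w5.png",p["pixels"][150:450,150:550])
```

```text
time_s 9.95
joint_positions [ 5.2080e-01  1.9380e-01 -2.1730e-01  9.0000e-04 -1.1597e+00 -2.4556e+00]
eef_pos [0.5648 0.1025 0.234 ]
tcp_rot [ 5.6800e-01  3.0892e+00 -9.0000e-04]
ft_force [ 0.3626 -4.5168  3.8996]
ft_torque [-1.796  -0.1644 -0.0909]
finger_gap 0.0552
grasp_force 30.0009
centre [0.5638 0.1026] r 27.474799433856234 inl 190 zero -3.30 idx -3.44 diff 0.15
```

The dial reads close to zero. I'll release, lift and return over the knob to look.

Emit:
{"fn": "servo_tool", "kwargs": {
  "plan": [
    [0.2,0,0,0,0],
    [-0.2,0,0,0,0],
    [-1,0,0,0,0],
    [-1,0,0,0,0],
    [-1,0,0,0,0],
    [-1,0,0,2,0],
    [-1,0,0,4,0],
    [-1,0,0,4,0.1],
    [-1,3,-0.3,0,0.1],
    [-1,3.1,-0.3,0,0.1]
  ]
}}

```text
time_s: 11.0
eef_pos: [0.6266, 0.0979, 0.3361]
tcp_rot: [0.093, 3.136, 0.004]
ft_force: [-0.3, 0.6, -0.4]
finger_gap: 0.0875
grasp_force: 0.0
```

Emit:
{"fn": "servo_tool", "kwargs": {
  "plan": [
    [0,0,0,0,0],
    [0,0,0,0,0],
    [0,0,0,0,0]
  ]
}}

```text
time_s: 11.3
eef_pos: [0.6252, 0.0972, 0.3333]
tcp_rot: [-0.103, -3.139, 0.0]
ft_force: [-0.7, 0.1, 0.3]
finger_gap: 0.0689
grasp_force: 0.0
```

Run:
```python
from h import *
st()
for k in range(2):
    p=optics.read_camera("wrist"); C,z,i=angles(p)
print(find(p,"crank_knob"))
a=rect(p,C); cv2.imwrite("pics/r6.png",a)
```

```text
time_s 11.3
joint_positions [ 4.6210e-01  2.4570e-01  7.4500e-02 -3.0000e-04 -1.4002e+00 -2.0985e+00]
eef_pos [0.6252 0.0972 0.3333]
tcp_rot [-0.1031 -3.1393  0.    ]
ft_force [-0.6508  0.072   0.2685]
ft_torque [-0.0384  0.0203 -0.0957]
finger_gap 0.0689
grasp_force 0.0
centre [0.5644 0.1024] r 27.45133333333338 inl 300 zero -4.10 idx -3.82 diff -0.28
centre [0.5644 0.1024] r 27.45066875764351 inl 298 zero -4.10 idx -3.79 diff -0.30
[([0.6243, 0.1015, 0.2658], 0.75), ([0.5629, -0.02, -0.0021], 0.16)]
```

View pics/r6.png

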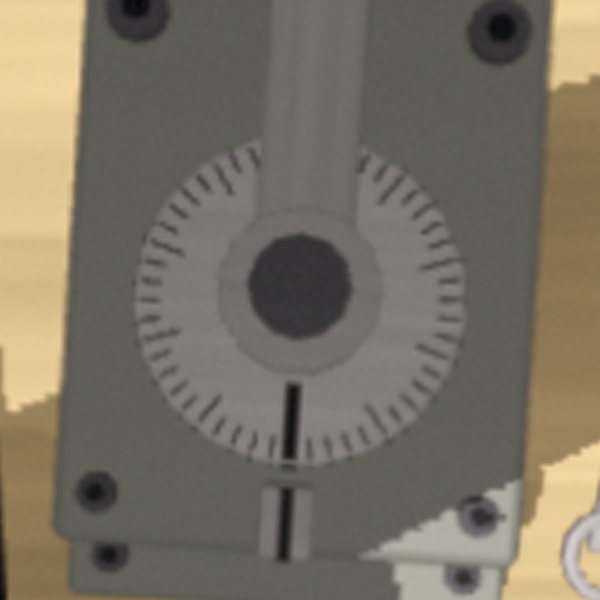

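The zero line at (292,425) now lines up with the index at (286,525), 0.3° off, and the crank arm hasn't moved. I'll go down around the knob and start back anticlockwise, staying under the 25° minimum play at first.

Emit:
{"fn": "servo_tool", "kwargs": {
  "plan": [
    [0,0,0,-2,0],
    [0,0,0,-2.5,0],
    [0,0,0,-2,0],
    [0.3,0,0,0,0],
    [0.3,0,0,0,0],
    [0.3,0,0,0,0]
  ]
}}

```text
time_s: 12.05
eef_pos: [0.6262, 0.0973, 0.2704]
tcp_rot: [0.102, 3.138, 0.001]
ft_force: [0.4, -0.3, 0.5]
finger_gap: 0.0314
grasp_force: 0.0
```

Emit:
{"fn": "servo_tool", "kwargs": {
  "plan": [
    [0.3,0,0.25,0,0],
    [0.3,0,0.29,0,0],
    [0.3,0,0.27,0,0.033],
    [0.3,0,0.27,0,0.033],
    [0.3,-0.04,0.26,0,0.044],
    [0.3,-0.04,0.26,0,0.044],
    [0.3,-0.06,0.26,0,0.044],
    [0.3,-0.06,0.26,0,0.044],
    [0.3,0,0,0,0],
    [0.3,0,0,0,0]
  ]
}}

```text
time_s: 13.05
eef_pos: [0.6236, 0.1185, 0.2685]
tcp_rot: [0.277, -3.129, -0.0]
ft_force: [0.3, 1.0, -0.1]
finger_gap: 0.0306
grasp_force: 0.1
```

Emit:
{"fn": "servo_tool", "kwargs": {
  "plan": [
    [0.3,-0.06,0.24,0,0.04],
    [0.3,-0.07,0.23,0,0.04],
    [0.3,-0.08,0.23,0,0.04],
    [0.3,0,0,0,0]
  ]
}}

```text
time_s: 13.45
eef_pos: [0.6213, 0.1253, 0.2684]
tcp_rot: [0.465, -3.107, 0.0]
ft_force: [0.2, -1.7, 0.7]
finger_gap: 0.0308
grasp_force: 0.3
```

Run:
```python
from h import *
st()
for k in range(2):
    p=optics.read_camera("wrist"); C,z,i=angles(p)
```

```text
time_s 13.45
joint_positions [ 5.0630e-01  2.7310e-01 -3.2900e-02 -1.0000e-04 -1.2653e+00 -1.7801e+00]
eef_pos [0.6213 0.1253 0.2684]
tcp_rot [ 4.6470e-01 -3.1065e+00  1.0000e-04]
ft_force [ 0.194  -1.6502  0.7084]
ft_torque [-0.2423  0.0749  0.0341]
finger_gap 0.0308
grasp_force 0.3267
centre [0.5644 0.1024] r 27.426342361847293 inl 289 zero 16.90 idx -3.88 diff 20.78
centre [0.5644 0.1024] r 27.400191186090172 inl 284 zero 17.01 idx -3.83 diff 20.84
```

Emit:
{"fn": "servo_tool", "kwargs": {
  "plan": [
    [0.3,-0.03,0.09,0,0.014],
    [0.3,-0.03,0.08,0,0.014],
    [0.3,-0.03,0.08,0,0.014],
    [0.3,0,0,0,0]
  ]
}}

```text
time_s: 13.95
eef_pos: [0.6204, 0.1277, 0.2684]
tcp_rot: [0.53, -3.096, 0.0]
ft_force: [-0.5, -1.1, -0.3]
finger_gap: 0.0309
grasp_force: 0.7
```

Emit:
{"fn": "servo_tool", "kwargs": {
  "plan": [
    [0.3,-0.03,0.08,0,0.014],
    [0.3,-0.03,0.08,0,0.014],
    [0.3,-0.03,0.08,0,0.014],
    [0.3,0,0,0,0]
  ]
}}

```text
time_s: 14.35
eef_pos: [0.6197, 0.1304, 0.2686]
tcp_rot: [-0.596, 3.084, 0.0]
ft_force: [-0.1, -1.4, -1.0]
finger_gap: 0.0308
grasp_force: 0.6
```

Emit:
{"fn": "servo_tool", "kwargs": {
  "plan": [
    [0.3,-0.05,0.08,0,0.014],
    [0.3,-0.05,0.08,0,0.014],
    [0.3,-0.05,0.08,0,0.014],
    [0.3,0,0,0,0]
  ]
}}

```text
time_s: 14.75
eef_pos: [0.6184, 0.1328, 0.2686]
tcp_rot: [-0.66, 3.071, 0.0]
ft_force: [0.7, -0.6, -1.1]
finger_gap: 0.0306
grasp_force: 0.6
```

Emit:
{"fn": "servo_tool", "kwargs": {
  "plan": [
    [0.3,-0.05,0.08,0,0.014],
    [0.3,-0.05,0.08,0,0.014],
    [0.3,-0.05,0.08,0,0.014],
    [0.3,0,0,0,0]
  ]
}}

```text
time_s: 15.15
eef_pos: [0.6168, 0.1351, 0.2687]
tcp_rot: [-0.725, 3.056, 0.0]
ft_force: [1.2, -0.8, -0.4]
finger_gap: 0.0305
grasp_force: 0.7
```

Emit:
{"fn": "servo_tool", "kwargs": {
  "plan": [
    [0.3,-0.05,0.08,0,0.014],
    [0.3,-0.05,0.08,0,0.014],
    [0.3,-0.05,0.08,0,0.014],
    [0.3,0,0,0,0]
  ]
}}

```text
time_s: 15.55
eef_pos: [0.6153, 0.1375, 0.2687]
tcp_rot: [-0.789, 3.041, 0.0]
ft_force: [2.1, -0.8, 0.4]
finger_gap: 0.0307
grasp_force: 0.7
```

Emit:
{"fn": "servo_tool", "kwargs": {
  "plan": [
    [0.3,-0.05,0.08,0,0.015],
    [0.3,-0.05,0.08,0,0.015],
    [0.3,-0.05,0.08,0,0.015],
    [0.3,0,0,0,0]
  ]
}}

```text
time_s: 15.95
eef_pos: [0.6137, 0.1399, 0.2687]
tcp_rot: [-0.857, 3.022, 0.0]
ft_force: [2.2, -1.2, 0.3]
finger_gap: 0.0307
grasp_force: 0.7
```

Emit:
{"fn": "servo_tool", "kwargs": {
  "plan": [
    [0.3,-0.05,0.07,0,0.016],
    [0.3,-0.05,0.07,0,0.016],
    [0.3,-0.05,0.07,0,0.016],
    [0.3,0,0,0,0]
  ]
}}

```text
time_s: 16.35
eef_pos: [0.612, 0.1419, 0.2686]
tcp_rot: [0.929, -3.001, -0.0]
ft_force: [0.3, -1.5, 1.0]
finger_gap: 0.0306
grasp_force: 0.7
```

Emit:
{"fn": "servo_tool", "kwargs": {
  "plan": [
    [0.3,-0.05,0.07,0,0.015],
    [0.3,-0.05,0.07,0,0.015],
    [0.3,-0.05,0.07,0,0.015],
    [0.3,0,0,0,0]
  ]
}}

```text
time_s: 16.75
eef_pos: [0.6105, 0.144, 0.2684]
tcp_rot: [0.996, -2.979, -0.0]
ft_force: [-0.3, -1.4, 0.4]
finger_gap: 0.0306
grasp_force: 0.6
```

Emit:
{"fn": "servo_tool", "kwargs": {
  "plan": [
    [0.3,-0.05,0.07,0,0.015],
    [0.3,-0.05,0.07,0,0.015],
    [0.3,-0.05,0.07,0,0.015],
    [0.3,0,0,0,0]
  ]
}}

```text
time_s: 17.15
eef_pos: [0.609, 0.1458, 0.2683]
tcp_rot: [1.063, -2.956, 0.001]
ft_force: [0.5, -2.8, -0.6]
finger_gap: 0.0304
grasp_force: 1.4
```

Grip reading is rising, so I'm switching to finer steps.

Emit:
{"fn": "servo_tool", "kwargs": {
  "plan": [
    [0.3,-0.03,0.04,0,0.008],
    [0.3,0,0,0,0]
  ]
}}

```text
time_s: 17.35
eef_pos: [0.6088, 0.146, 0.2684]
tcp_rot: [1.074, -2.952, 0.001]
ft_force: [1.1, -3.7, -1.0]
finger_gap: 0.031
grasp_force: 2.1
```

Emit:
{"fn": "servo_tool", "kwargs": {
  "plan": [
    [0.3,-0.03,0.04,0,0],
    [0.3,0,0,0,0]
  ]
}}

```text
time_s: 17.55
eef_pos: [0.6086, 0.1463, 0.2684]
tcp_rot: [1.074, -2.952, 0.001]
ft_force: [1.2, -5.2, -0.8]
finger_gap: 0.031
grasp_force: 2.6
```

Run:
```python
from h import *
st()
p=optics.read_camera("wrist"); C,z,i=angles(p)
```

```text
time_s 17.55
joint_positions [ 5.4770e-01  2.6000e-01 -5.1000e-02  7.0000e-04 -1.2605e+00 -1.4210e+00]
eef_pos [0.6086 0.1463 0.2684]
tcp_rot [ 1.0735e+00 -2.9519e+00  1.2000e-03]
ft_force [ 1.1959 -5.2467 -0.8492]
ft_torque [-2.0275 -0.3837 -0.0141]
finger_gap 0.031
grasp_force 2.6188
centre [0.5644 0.1024] r 27.413761388037642 inl 270 zero 39.73 idx -3.78 diff 43.52
```

Firm resistance at about 5 N, and the dial shows about 43.5°. I'll back off, lift clear and check.

Emit:
{"fn": "servo_tool", "kwargs": {
  "plan": [
    [0.3,0.17,-0.21,0,0],
    [0.3,0.16,-0.2,0,0],
    [0.1,0,0,0,0],
    [0,0,0,1,0],
    [0,0,0,4,0],
    [0,0,0,4,0],
    [0,0,0,0,0],
    [0,0,0,0,0]
  ]
}}

```text
time_s: 18.4
eef_pos: [0.6123, 0.1432, 0.3606]
tcp_rot: [-1.073, 2.949, 0.001]
ft_force: [0.7, -0.3, -0.5]
finger_gap: 0.0435
grasp_force: 0.0
```

Run:
```python
from h import *
st()
p=optics.read_camera("wrist"); C,z,i=angles(p); print(find(p,"crank_knob"))
cv2.imwrite("pics/w7.png",p["pixels"])
```

```text
time_s 18.4
joint_positions [ 5.3960e-01  2.2990e-01  1.1350e-01 -2.0000e-04 -1.4509e+00 -1.4124e+00]
eef_pos [0.6123 0.1432 0.3606]
tcp_rot [-1.0731e+00  2.9490e+00  1.3000e-03]
ft_force [ 0.6624 -0.3058 -0.4924]
ft_torque [0.0292 0.044  0.0294]
finger_gap 0.0435
grasp_force 0.0
centre [0.5644 0.1023] r 27.449473981465587 inl 274 zero 38.89 idx -3.65 diff 42.54
[([0.6104, 0.1415, 0.2674], 0.69)]
```

View pics/w7.png

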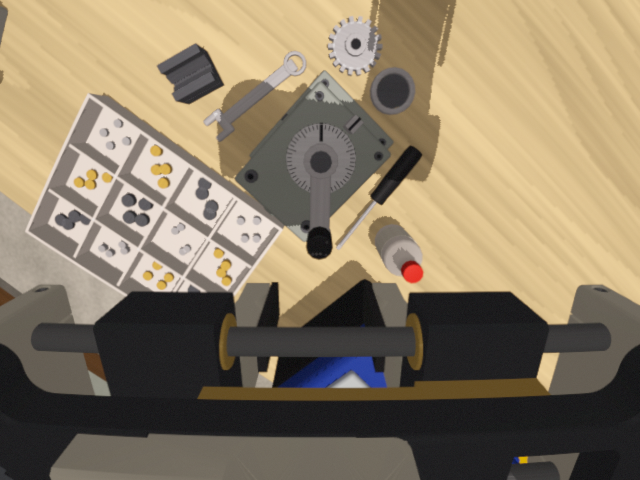

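The wrist view shows the dial at (321,160), the zero line at (321,130), the index block at (353,123) and the crank at (320,240). Nothing else has moved. The reading differs by 1° from the one under load, so I'll check it once from lower down.

Emit:
{"fn": "servo_tool", "kwargs": {
  "plan": [
    [0,0,0,-3,0],
    [0,0,0,-3,0],
    [0,0,0,0,0],
    [0,0,0,0,0]
  ]
}}

```text
time_s: 18.9
eef_pos: [0.6118, 0.1425, 0.2983]
tcp_rot: [1.074, -2.95, 0.002]
ft_force: [-0.2, -0.0, 1.0]
finger_gap: 0.0438
grasp_force: 0.0
```

Run:
```python
from h import *
st()
for k in range(3): p=optics.read_camera("wrist"); C,z,i=angles(p)
```

```text
time_s 18.9
joint_positions [ 5.3940e-01  2.5090e-01  4.0000e-03  6.0000e-04 -1.3260e+00 -1.4124e+00]
eef_pos [0.6118 0.1425 0.2983]
tcp_rot [ 1.0736e+00 -2.9504e+00  1.5000e-03]
ft_force [-0.1602 -0.019   0.9625]
ft_torque [ 0.0359 -0.0179 -0.0227]
finger_gap 0.0438
grasp_force 0.0
centre [0.5647 0.1024] r 27.482534311931172 inl 280 zero 39.06 idx -3.76 diff 42.82
centre [0.5645 0.1024] r 27.44287059760525 inl 273 zero 38.88 idx -3.77 diff 42.65
centre [0.5645 0.1024] r 27.475427205687087 inl 275 zero 38.93 idx -3.71 diff 42.64
```

That's about 0.8° of elastic relaxation, so the crank rests at the end of its play. I'll lift clear and hand in.

Emit:
{"fn": "servo_tool", "kwargs": {
  "plan": [
    [0,0,0,4,0],
    [0,0,0,4,0],
    [0,0,0,0,0],
    [0,0,0,0,0]
  ]
}}

```text
time_s: 19.45
eef_pos: [0.6125, 0.143, 0.3811]
tcp_rot: [-1.073, 2.948, 0.001]
ft_force: [0.3, -0.4, -1.2]
finger_gap: 0.0437
grasp_force: 0.0
```

```bash
python3 -c "
from rig import order; print(order.close_job())"
```

```text
the job is handed in; nothing more can be done
None
```

The job is handed in: the dial was zeroed (to about 0.3°) at the clockwise end of the play, and the crank now rests at the anticlockwise end with the dial showing about 43° of play; pushes at the knob stayed at roughly 6 N or less, and no judging result came back.

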